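# Jog the paper roll feeder with its paddle switch

### The job

Advance the paper on the roll feeder: of the two switch boxes on the cutting mat, take the one with the broad flat paddle, push its paddle well over towards the arrow on its box, hold it there for about a second, then let go so that it springs back upright by itself. Never push that paddle away from the arrow, and leave the ball-ended stick of the other box alone.

Things in the scene. Friction and masses are not known exactly. Their poses are not given: they have to be found in the camera images.
- paddle_box: Box to use: grey, fixed, 90 x 150 x 40 mm high; origin at the centre of its underside, 3 mm above the table, z up. A white arrow on its top points along its +y (long side); it may face any way. On its centre stands a black flat paddle 34 mm wide (x), 10 mm thick (y), top 75 mm above the box top, tipping about a pivot along x, 40 mm above the origin.
- paddle (a joint): Tilt of the flat paddle in rad: 0 upright, positive leaning towards the arrow (+y of paddle_box), stops at -0.65 and +0.65. A spring of 0.35 N m/rad returns it to 0: about 4 N applied 45 mm above the pivot holds it at 0.5 rad. It counts as well over beyond 0.3 rad (17 degrees).
- ball_box: The other box, not to be used: grey, fixed, 90 x 150 x 40 mm high, same arrow along its own +y, may face any way; origin at the centre of its underside, 3 mm above the table, z up. On its centre stands a thin black stick 9 mm thick with a 24 mm ball at its end, top 75 mm above the box top.
- ball_stick (a joint): Tilt of the ball-ended stick in rad: 0 upright, positive towards its box's arrow, spring-centred, stops at -0.65 and +0.65. To be left alone.

How it is judged:
By the outcome, as a careful person would: the job done as asked, in the order asked, and still so for the second after the job is handed in, with the robot touching nothing.
It also fails if it takes over 32 s, if anything falls off the work surface, if the arm or the gripper's body presses on something with over 40 N, if the wrist force passes 120 N, or if a joint passes its speed limit or range.

### The arm

A 6-joint arm with a two-finger parallel gripper is mounted at the origin on the work surface. World frame = base frame: x ahead of the robot, y to its left, z up, the work surface at z = 0. Lengths are in m, angles in rad, forces in N, time in s.
With the tool pointing down it reaches from about 0.275 to 1 m from the base axis. Payload 8.4 kg.
Tool frame: the origin (TCP) lies at the very end of the fingers, on their centre line; the grasp point (between the pads) lies 19 mm behind it; z points along the fingers, y is the direction in which the jaws open and shut (so a half turn about z gives the same grasp; the last joint's range is limited). The gripper opens to 85 mm and grips with 20 to 120 N. Pads are 22 mm wide; open, the fingers measure 114 mm over their backs; the gripper's body (76 mm by 85 mm) begins 54 mm behind the grasp point. The pads swing forward as they close: fully open they stand 13 mm farther back than shut.
Start: joints at [1.221, 0.353, 1.633, -0, 1.155, -0.002], TCP at [0.213, 0.588, 0.231] pointing down, gripper open.
Joint ranges: [-2.63, 2.63], [-0.92, 2.1], [0.06, 2.66], [-1.3, 4.44], [0, 2.69], [-3.02, 3.02]. Speed limits (rad/s): [2.22, 2.22, 2.79, 3.14, 3.14, 3.14].

### API

Orientations are given as a 3x3 rotation matrix whose columns are the frame's x, y, z axes.
In Python, from station import bot gives the robot as it stands. The module is installed in compiled form; this text tells all that it offers.
- The arm moves only by the tool drive_tool, never from a script. Its argument "increments" is a list of rows, each an object with "delta_pos": the shift along the tool's x, y, z in mm, a list of three; "turn": the turn, a rotation vector about the tool's x, y, z in degrees, a list of three; "grip": the finger opening in mm, from 0 to 85.4. A call has exactly 8 rows; each row is the pose to reach, as a shift and turn from the pose commanded when the call began, along the tool's axes at that moment; what a row does not reach only later rows make up. A row lasts 1/10 s, in which the tool goes at most 50 mm and 8.59 degrees, less where a joint would pass 70% of its speed; a pose out of reach is approached as far as the arm can. A call with a gripper value outside its range is refused whole. The fingers move at their own pace and stop on an object; the grip force is fixed at half the most. Time passes only in rows, so rows that repeat a pose let the fingers close, or fill a call up. It gives the time, the measured TCP pose, the force and the opening at its end, in the units of the state.
- bot.get_state(): the state, without advancing time (a new reading comes with each control period).
- bot.camera(name): name is "side" or "top"; returns (picture, depth): 384x512x3 uint8, blue, green, red; 384x512 float32, m along the optical axis (not along the pixel's ray), 0 where there is no reading.
- bot.calibration(name): a dict with "fov_y" (degrees; the focal length in pixels is half the picture's height over the tangent of half this angle, whatever the lens; pixels are square), "cx", "cy" (the principal point, pixels), "R" (3x3) and "t" (3): a world point X has camera coordinates R X + t. Camera axes: x right, y down, z forward; pixel columns grow to the right and rows downward; lengths in m; the calibration is good to about 2 mm. A picture is of the moment at which its call begins. calibration takes no time and is no camera call.
- bot.finish_job(): hands the job in, once; it reports no verdict.
The state is a dict: "clock": time; "joints": joint angles; "dq": joint speeds; "joint_efforts": joint torques, N m; "tcp_pos": TCP position; "tcp_rot": TCP orientation; "wrist_force": force on the tool from outside, world axes, zero at the start; "wrist_torque": the same for the moment, N m; "width": finger opening in m.
Only numpy, scipy, OpenCV 4.12 (cv2) and the standard library are available. Lean on these libraries where they do the work, as an engineer would, in place of code of your own. Each camera call takes 0.05 s, during which the arm holds its last target. There are 200 camera calls.

## Working session

There is one attempt and no reset: what is moved stays moved. The work goes in short steps, Python scripts to look and compute and a tool call to move; the robot and the scene stay as the last step left them, time stands still between calls to the robot, and variables do not carry over. Pictures are saved under pics/ and viewed, about 8 in all and at most 12, crops included, and the job is handed in when it is done.

Besides the shell and the picture viewer there is one more tool, called as name(argument=value, ...) on one line, values as JSON. drive_tool: Moves the arm, as the interface text tells. Its arguments: {"type":"object","properties":{"increments":{"type":"array"}},"required":["increments"]}

```bash
mkdir -p pics; cat > h.py <<'E'
import numpy as np, cv2
from station import bot
def K(n):
    c=bot.calibration(n); f=192/np.tan(np.radians(c['fov_y'])/2)
    return f,c['cx'],c['cy'],np.array(c['R']),np.array(c['t'])
def pts(n,d):
    f,cx,cy,R,t=K(n); v,u=np.mgrid[0:384,0:512]
    P=np.stack([(u-cx)/f*d,(v-cy)/f*d,d],-1)
    return (P-t)@R
def ray(n,u,v,z):
    f,cx,cy,R,t=K(n); o=-R.T@t; r=R.T@np.array([(u-cx)/f,(v-cy)/f,1]); return o+r*(z-o[2])/r[2]
E
python3 - <<'E'
from h import *
for n in('top','side'):
    p,d=bot.camera(n); cv2.imwrite(f'pics/{n}0.png',p); np.save(n+'0.npy',d)
    f,cx,cy,R,t=K(n); print(n,f,cx,cy,(-R.T@t).round(3),R[2].round(3))
a=np.hstack([cv2.imread('pics/top0.png'),cv2.imread('pics/side0.png')])
print(bot.get_state())
E
```

```text
top 359.34934566661053 258.63775998825344 193.6517539750023 [0.439 0.015 0.71 ] [ 0.204 -0.043 -0.978]
side 398.04707755913324 256.5420306833565 190.67884674534167 [0.288 0.316 0.574] [ 0.412 -0.489 -0.768]
{'clock': 0.1, 'joints': array([ 1.22058309e+00,  3.53609392e-01,  1.63402758e+00, -2.10908553e-05,
        1.15517905e+00, -2.43747225e-03]), 'dq': array([-0.00021702, -0.00087569, -0.00107872, -0.00022722,  0.00279831,
        0.00045135]), 'joint_efforts': array([ 6.17277728e-04, -6.06353760e+01, -3.42823648e+01, -1.04993419e-04,
        3.95580166e-03, -4.08405214e-06]), 'tcp_pos': array([0.21289469, 0.58719438, 0.23063147]), 'tcp_rot': array([[-9.40135985e-01,  3.40799309e-01, -4.01609642e-04],
       [ 3.40799545e-01,  9.40135274e-01, -1.15572512e-03],
       [-1.63029314e-05, -1.22340716e-03, -9.99999252e-01]]), 'wrist_force': array([-0.11503737,  0.20056117,  0.17477524]), 'wrist_torque': array([-0.047559  , -0.02676822,  0.00625384]), 'width': 0.08578901664468527}
```

View pics/top0.png

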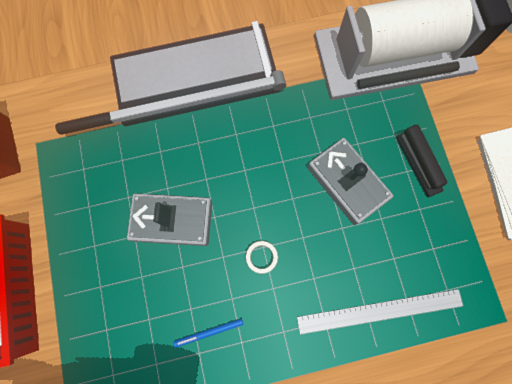

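View pics/side0.png

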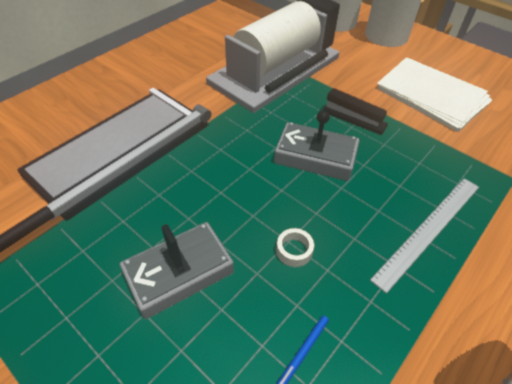

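The top view shows the flat paddle on the left box, at about (165,216), with its arrow pointing left at (143,216). The ball stick is on the right box, at about (360,170). The side view agrees: paddle at (175,250), ball at (322,118).

```bash
python3 - <<'E'
from h import *
p=cv2.imread('pics/top0.png'); d=np.load('top0.npy'); P=pts('top',d)
reg=np.zeros((384,512),bool); reg[185:255,115:222]=1
z=P[...,2]; print(np.histogram(z[reg],bins=[-.02,.01,.03,.036,.04,.044,.048,.06,.09,.11,.13]))
m=reg&(z>.033)&(z<.053)
r=cv2.minAreaRect(P[m][:,:2].astype(np.float32)*1000); print(r, np.median(z[m]))
hsv=cv2.cvtColor(p,cv2.COLOR_BGR2HSV)
w=reg&(hsv[...,2]>215)&(hsv[...,1]<40)&m
w[:, 165:]=0
a=P[w].mean(0); c=np.array(r[0])/1000; print('arrow',a,c,a[:2]-c)
q=cv2.boxPoints(r)/1000; e=[q[1]-q[0],q[2]-q[1]]; L=max(e,key=np.linalg.norm); L=L/np.linalg.norm(L)
L*=np.sign(L@(a[:2]-c)); print('y axis',L,'yaw',np.degrees(np.arctan2(L[1],L[0])))
t=P[reg&(z>.1)]; print('paddle top',len(t),t.mean(0),t.min(0),t.max(0))
ds=np.load('side0.npy');S=pts('side',ds); rs=np.zeros((384,512),bool); rs[210:285,150:200]=1
t=S[rs&(S[...,2]>.07)]; X=np.array([L[1],-L[0]])
for q in (t,P[reg&(z>.1)]):
  print('local x,y,z range',[((q[:,:2]-c)@v).min().round(4) for v in(X,L)],[((q[:,:2]-c)@v).max().round(4) for v in(X,L)],q[:,2].max())
# other objects: nearest
s=bot.get_state();print(s['tcp_pos'])
R=s['tcp_rot']; print('L in tool',R.T@np.array([*L,0]))
E
```

```text
(array([3603,  122,   59,  446, 1467, 1432,   40,   91,   67,  137]), array([-0.02 ,  0.01 ,  0.03 ,  0.036,  0.04 ,  0.044,  0.048,  0.06 ,
        0.09 ,  0.11 ,  0.13 ]))
((573.428955078125, 161.758056640625), (149.4212188720703, 89.99058532714844), 73.06035614013672) 0.043710483184757794
arrow [0.58756422 0.20831257 0.04540228] [0.57342896 0.16175806] [0.01413526 0.04655451]
y axis [0.29136428 0.95661217] yaw 73.06034
paddle top 197 [0.55478658 0.14124937 0.19351197] [0.43936476 0.01469853 0.10000846] [0.58940101 0.16984304 0.71042179]
local x,y,z range [np.float64(-0.3175), np.float64(-0.0044)] [np.float64(0.0156), np.float64(0.0642)] 0.5735581854764132
local x,y,z range [np.float64(-0.0854), np.float64(-0.1797)] [np.float64(0.0165), np.float64(0.0055)] 0.7104217919665707
[0.21289469 0.58719438 0.23063147]
L in tool [ 0.05209095  0.99864159 -0.0012226 ]
```

The paddle box centre is at (0.573, 0.162), with the arrow along yaw 73°. I'll shut the fingers and carry them high to 50 mm behind the paddle.

drive_tool(increments=[{"delta_pos":[-20,-13,0],"turn":[0,0,0],"grip":0},{"delta_pos":[-52,-35,0],"turn":[0,0,0],"grip":0},{"delta_pos":[-87,-58,0],"turn":[0,0,0],"grip":0},{"delta_pos":[-122,-82,0],"turn":[0,0,0],"grip":0},{"delta_pos":[-157,-105,0],"turn":[0,0,0],"grip":0},{"delta_pos":[-192,-129,0],"turn":[0,0,0],"grip":0},{"delta_pos":[-225,-151,0],"turn":[0,0,0],"grip":0},{"delta_pos":[-245,-165,0],"turn":[0,0,0],"grip":0}])

```text
clock: 0.9
tcp_pos: [0.3882, 0.3467, 0.2311]
tcp_rot: [[-0.94, 0.342, -0.0], [0.342, 0.94, -0.001], [-0.0, -0.001, -1.0]]
wrist_force: [0.5, 0.9, -0.0]
width: -0.0002
```

drive_tool(increments=[{"delta_pos":[-30,-20,0],"turn":[0,0,0],"grip":0},{"delta_pos":[-65,-43,0],"turn":[0,0,-1],"grip":0},{"delta_pos":[-105,-70,0],"turn":[0,0,-2],"grip":0},{"delta_pos":[-145,-97,0],"turn":[0,0,-3],"grip":0},{"delta_pos":[-185,-124,0],"turn":[0,0,-3],"grip":0},{"delta_pos":[-220,-148,0],"turn":[0,0,-3],"grip":0},{"delta_pos":[-242,-162,0],"turn":[0,0,-3],"grip":0},{"delta_pos":[-242,-162,0],"turn":[0,0,-3],"grip":0}])

```text
clock: 1.7
tcp_pos: [0.561, 0.1115, 0.2309]
tcp_rot: [[-0.956, 0.294, 0.0], [0.294, 0.956, -0.001], [-0.0, -0.001, -1.0]]
wrist_force: [-0.7, 0.5, 0.3]
width: 0.0004
```

```bash
cat > loc.py <<'E'
from h import *
c=np.array([.5734,.1618]);L=np.array([.2914,.9566]);X=np.array([L[1],-L[0]])
def loc():
    s=bot.get_state();p=s['tcp_pos'];e=p[:2]-c
    print('clock',s['clock'],'local mm',1e3*e@X,1e3*e@L,1e3*p[2],'w',s['width'],'F',s['wrist_force'].round(2))
    print(s['tcp_rot'].round(3),'tool y yaw',np.degrees(np.arctan2(s['tcp_rot'][1,1],s['tcp_rot'][0,1])))
E
python3 -c "
from loc import *
loc()
for n in('top','side'):cv2.imwrite(f'pics/{n}1.png',bot.camera(n)[0])"
```

```text
clock 1.7 local mm 2.813012168041382 -51.76047534582092 230.90506415541665 w 0.0003540887072331825 F [-0.67  0.47  0.35]
[[-0.956  0.294  0.   ]
 [ 0.294  0.956 -0.001]
 [-0.    -0.001 -1.   ]] tool y yaw 72.88994235755163
```

View pics/side1.png

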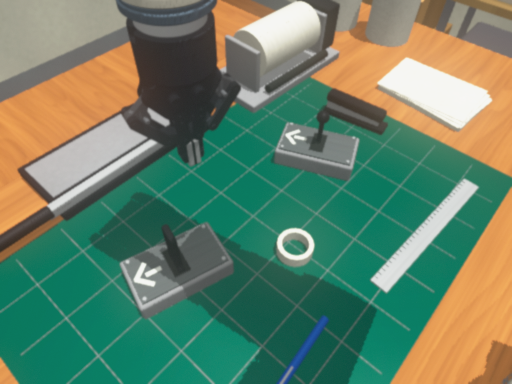

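The side view shows the shut fingers at (190,155), above and behind the paddle, with everything undisturbed. Next I go down to z ≈ 0.083, still 50 mm behind the paddle.

drive_tool(increments=[{"delta_pos":[2,0,15],"turn":[0,0,0],"grip":0},{"delta_pos":[3,0,40],"turn":[0,0,0],"grip":0},{"delta_pos":[3,0,70],"turn":[0,0,0],"grip":0},{"delta_pos":[3,0,100],"turn":[0,0,0],"grip":0},{"delta_pos":[3,0,125],"turn":[0,0,0],"grip":0},{"delta_pos":[3,0,142],"turn":[0,0,0],"grip":0},{"delta_pos":[3,0,148],"turn":[0,0,0],"grip":0},{"delta_pos":[3,0,148],"turn":[0,0,0],"grip":0}])

```text
clock: 2.6
tcp_pos: [0.5555, 0.1158, 0.0827]
tcp_rot: [[-0.957, 0.29, -0.002], [0.29, 0.957, -0.0], [0.002, -0.001, -1.0]]
wrist_force: [-0.2, -0.6, 0.3]
width: 0.0003
```

```bash
python3 -c "
from loc import *
loc()
P=[cv2.imread('pics/side1.png')]
p=bot.camera('side')[0];t=bot.camera('top')[0]
cv2.imwrite('pics/s2.png',np.vstack([cv2.resize(p[150:330,80:280],(600,540))]))
cv2.imwrite('pics/t2.png',t)"
```

```text
clock 2.6 local mm -3.6889294027286037 -49.171615760964045 82.71865601597939 w 0.0002566130815671739 F [-0.15 -0.56  0.28]
[[-0.957  0.29  -0.002]
 [ 0.29   0.957 -0.   ]
 [ 0.002 -0.001 -1.   ]] tool y yaw 73.13911278274166
```

View pics/s2.png

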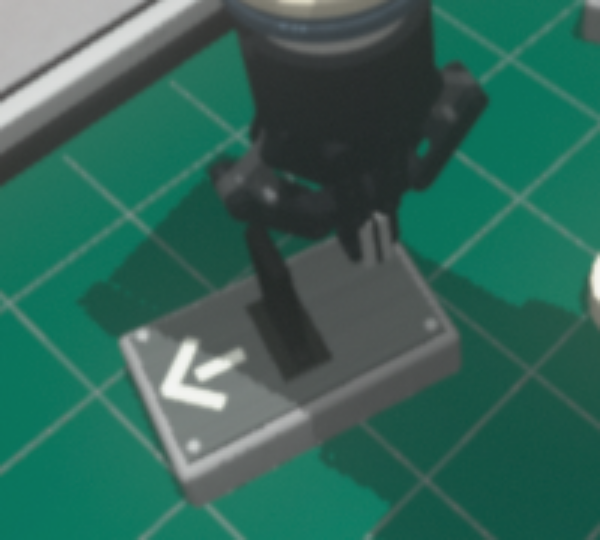

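The crop shows the fingers behind the paddle, at (375,240), with the paddle upright at (275,290). The side knuckle is above the paddle top and the force is about zero. I push forward in stages.

drive_tool(increments=[{"delta_pos":[-3,6,0],"turn":[0,0,0],"grip":0},{"delta_pos":[-4,14,0],"turn":[0,0,0],"grip":0},{"delta_pos":[-4,21,0],"turn":[0,0,0],"grip":0},{"delta_pos":[-4,27,0],"turn":[0,0,0],"grip":0},{"delta_pos":[-4,32,0],"turn":[0,0,0],"grip":0},{"delta_pos":[-4,37,0],"turn":[0,0,0],"grip":0},{"delta_pos":[-4,42,0],"turn":[0,0,0],"grip":0},{"delta_pos":[-4,45,0],"turn":[0,0,0],"grip":0}])

```text
clock: 3.5
tcp_pos: [0.5733, 0.1571, 0.083]
tcp_rot: [[-0.957, 0.291, -0.001], [0.291, 0.957, -0.0], [0.0, -0.001, -1.0]]
wrist_force: [0.2, -2.0, -0.9]
width: 0.0002
```

```bash
python3 -c "
from loc import *
loc()
p=bot.camera('side')[0]
cv2.imwrite('pics/s3.png',cv2.resize(p[150:330,80:280],(600,540)))"
```

```text
clock 3.5 local mm 1.2621944176116828 -4.536089424091927 83.04294524579706 w 0.00021585702795863607 F [ 0.16 -2.   -0.93]
[[-0.957  0.291 -0.001]
 [ 0.291  0.957 -0.   ]
 [ 0.    -0.001 -1.   ]] tool y yaw 73.08409004671334
```

View pics/s3.png

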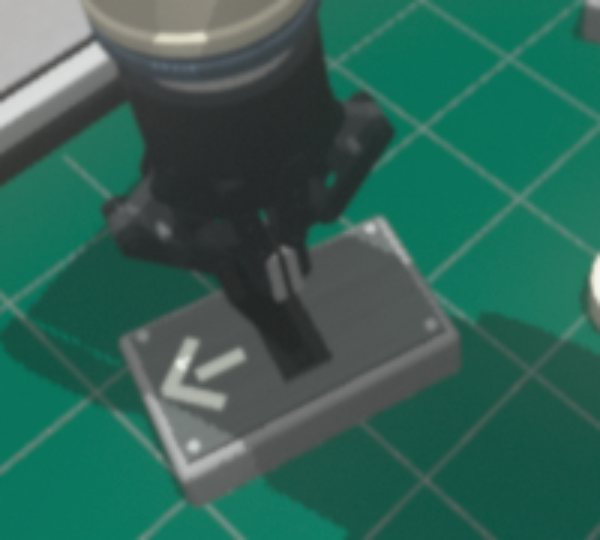

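The fingers touch the back of the paddle at about (285,275) and it is leaning slightly. The 2 N reaction suggests about 0.23 rad. I push 11 mm further and hold.

drive_tool(increments=[{"delta_pos":[0,4,0],"turn":[0,0,0],"grip":0},{"delta_pos":[0,8,0],"turn":[0,0,0],"grip":0},{"delta_pos":[0,11,0],"turn":[0,0,0],"grip":0},{"delta_pos":[0,11,0],"turn":[0,0,0],"grip":0},{"delta_pos":[0,11,0],"turn":[0,0,0],"grip":0},{"delta_pos":[0,11,0],"turn":[0,0,0],"grip":0},{"delta_pos":[0,11,0],"turn":[0,0,0],"grip":0},{"delta_pos":[0,11,0],"turn":[0,0,0],"grip":0}])

```text
clock: 4.35
tcp_pos: [0.5765, 0.1674, 0.0833]
tcp_rot: [[-0.957, 0.291, -0.0], [0.291, 0.957, -0.0], [0.0, -0.0, -1.0]]
wrist_force: [-2.0, -2.8, 0.2]
width: -0.0002
```

```bash
python3 -c "
from loc import *
loc()
p=bot.camera('side')[0]
cv2.imwrite('pics/s4.png',cv2.resize(p[150:330,80:280],(600,540)))"
```

```text
clock 4.35 local mm 1.3585203989528594 6.242809135737508 83.29891051419149 w -0.00020422545119223572 F [-2.   -2.84  0.2 ]
[[-0.957  0.291 -0.   ]
 [ 0.291  0.957 -0.   ]
 [ 0.    -0.    -1.   ]] tool y yaw 73.06824824078559
```

View pics/s4.png

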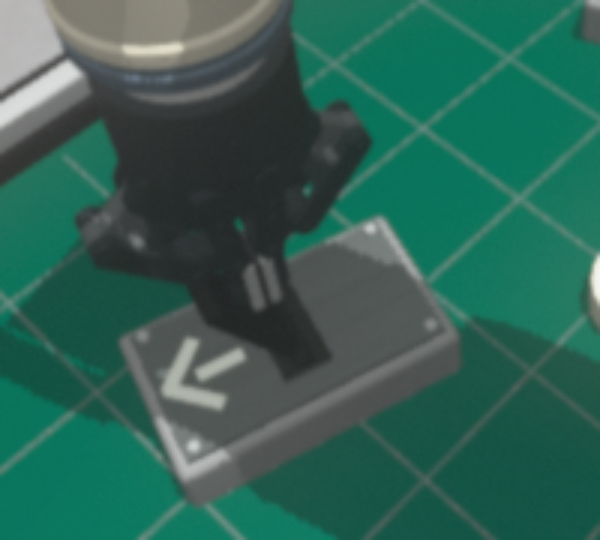

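The paddle leans clearly towards the arrow, and force and geometry put it at about 0.4–0.47 rad. I hold 0.5 s more, for about 1.1 s in all, then pull straight back quickly.

drive_tool(increments=[{"delta_pos":[0,0,0],"turn":[0,0,0],"grip":0},{"delta_pos":[0,0,0],"turn":[0,0,0],"grip":0},{"delta_pos":[0,0,0],"turn":[0,0,0],"grip":0},{"delta_pos":[0,0,0],"turn":[0,0,0],"grip":0},{"delta_pos":[0,0,0],"turn":[0,0,0],"grip":0},{"delta_pos":[0,-30,0],"turn":[0,0,0],"grip":0},{"delta_pos":[0,-58,0],"turn":[0,0,0],"grip":0},{"delta_pos":[0,-58,0],"turn":[0,0,0],"grip":0}])

```text
clock: 5.2
tcp_pos: [0.5594, 0.1101, 0.0834]
tcp_rot: [[-0.956, 0.293, 0.0], [0.293, 0.956, -0.0], [-0.0, 0.0, -1.0]]
wrist_force: [0.3, -0.4, 0.5]
width: -0.0005
```

drive_tool(increments=[{"delta_pos":[0,0,0],"turn":[0,0,0],"grip":0},{"delta_pos":[0,0,-15],"turn":[0,0,0],"grip":0},{"delta_pos":[0,0,-40],"turn":[0,0,0],"grip":0},{"delta_pos":[0,0,-70],"turn":[0,0,0],"grip":0},{"delta_pos":[0,0,-100],"turn":[0,0,0],"grip":0},{"delta_pos":[0,0,-125],"turn":[0,0,0],"grip":0},{"delta_pos":[0,0,-140],"turn":[0,0,0],"grip":0},{"delta_pos":[0,0,-140],"turn":[0,0,0],"grip":0}])

```text
clock: 6.0
tcp_pos: [0.5618, 0.1133, 0.227]
tcp_rot: [[-0.957, 0.29, 0.006], [0.29, 0.957, 0.001], [-0.005, 0.003, -1.0]]
wrist_force: [0.1, 0.3, 0.0]
width: 0.0
```

```bash
python3 -c "
from loc import *
loc()
p=bot.camera('side')[0]; a=cv2.imread('pics/side1.png')
print('paddle+ball region diff',cv2.absdiff(p,a)[215:275,155:195].mean(),cv2.absdiff(p,a)[100:155,300:345].mean())
cv2.imwrite('pics/s5.png',p)"
```

```text
clock 6.0 local mm 3.0436032696470616 -49.77129866631984 226.97183389325033 w 4.483586099702397e-05 F [0.1  0.35 0.02]
[[-0.957  0.29   0.006]
 [ 0.29   0.957  0.001]
 [-0.005  0.003 -1.   ]] tool y yaw 73.13158398283564
paddle+ball region diff 1.4223611111111112 0.677979797979798
```

View pics/s5.png

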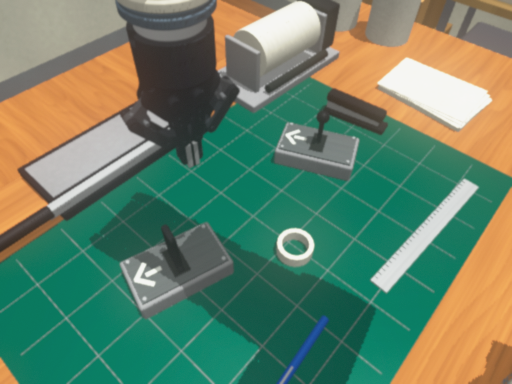

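The paddle is upright again at (170,243), the ball stick at (322,130) is unchanged, and the arm is clear.

```bash
python3 -c "
from station import bot
print(bot.finish_job())"
```

```text
the job is handed in; nothing more can be done
None
```

I pushed the flat paddle towards its arrow with the shut fingers, held it there for about 1.1 s, then pulled straight back so it sprang upright by itself. The job was handed in at about 6 s on the robot's clock.

- **Tilt:** I estimate about 0.40 rad from the roughly 3.3 N reaction and 0.47 rad from the geometry. Both are above the 0.3 rad needed and below the stop at 0.65, but neither is a direct measurement.
- **After release:** the last side picture matches the one taken before the push, for both the paddle and the ball stick (mean difference about 1 grey level). I saw the paddle upright again and the ball stick unmoved.
- **Forces:** every reading taken stayed below 4 N, and the wrist force was about zero at the end with the arm clear.
- **Failed checks:** none.

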